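# Clear the lid, dial the padlock open and hold its shackle out

### The arm

A 6-joint arm with a two-finger parallel gripper is mounted at the origin on a cart in front of the work surface, level with it; the furniture and walls round the work are solid. World frame = base frame: x ahead of the robot, y to its left, z up, the work surface at z = 0. Lengths are in mm, angles in rad, forces in N, time in s.
With the tool pointing down it reaches from about 275 to 1000 mm from the base axis. Payload 8.4 kg.
Tool frame: the origin (TCP) lies at the very end of the fingers, on their centre line; the grasp point (between the pads) lies 19 mm behind it; z points along the fingers, y is the line along which they close (so a half turn about z gives the same grasp; the last joint's range is limited). The gripper opens to 85 mm and grips with 20 to 120 N. Pads are 22 mm wide; open, the fingers measure 114 mm over their backs; the gripper's body (76 mm by 85 mm) begins 54 mm behind the grasp point. The pads swing forward as they close: fully open they stand 13 mm farther back than shut.
Start: joints at [-1.246, 0.353, 1.633, -0, 1.155, -0.002], TCP at [200.632, -591.924, 231.281] pointing down, gripper open.
Joint ranges: [-2.63, 2.63], [-0.92, 2.1], [0.06, 2.66], [-1.3, 4.44], [0, 2.69], [-3.02, 3.02]. Speed limits (rad/s): [2.22, 2.22, 2.79, 3.14, 3.14, 3.14].

### API

Orientations are given as [roll, pitch, yaw] about the fixed x, y, z axes, in that order (R = Rz(yaw) Ry(pitch) Rx(roll)).
In Python, from rig import r, vision gives the robot as it stands. The module is installed in compiled form; this text tells all that it offers.
- The arm moves only by the tool play_rows, never from a script. Its argument "steps" is a list of rows, each an object with "delta_pos": the shift along the tool's x, y, z in cm, a list of three; "yaw": the turn about the tool's z in rad; "jaw": the opening in per cent of the stroke, from 0 (shut) to 100 (fully open). A call has exactly 8 rows; each row is the pose to reach, as a shift and turn from the pose commanded when the call began, along the tool's axes at that moment; what a row does not reach only later rows make up. A row lasts 1/10 s, in which the tool goes at most 50 mm and 8.59 degrees, less where a joint would pass 70% of its speed; a pose out of reach is approached as far as the arm can. A call with a gripper value outside its range is refused whole. The fingers move at their own pace and stop on an object; "grip_force" is the grip in N (left out, the last holds). Time passes only in rows, so rows that repeat a pose let the fingers close, or fill a call up. It gives the time, the measured TCP pose, the force, the opening and the grip force at its end, in the units of the state.
- r.sense(): the state, without advancing time (a new reading comes with each control period).
- vision.grab_frame(name): name is "side" or "top" or "wrist"; returns (picture, depth): 480x640x3 uint8, red, green, blue; 480x640 float32, mm along the optical axis (not along the pixel's ray), 0 where there is no reading.
- vision.calibration(name): a dict with "mtx" (3x3 intrinsics, pixels), "extrinsics" (4x4, takes a point from camera to world coordinates). Camera axes: x right, y down, z forward; pixel columns grow to the right and rows downward; lengths in mm; the calibration is good to about 2 mm. A picture is of the moment at which its call begins: read the wrist's pose just before it. calibration takes no time and is no camera call; for the wrist camera it gives the pose at the moment of the call.
- r.sign_off(): hands the job in; it is judged then, once.
Trained networks look in the newest picture that a camera, given by its name, has taken for a name from the list of things; names that differ only in an ending like _2 or _b are one class to them, and where a whole thing is asked for, a point or a joint stands for the part that bears it (a point fixed in the world has none). Each returns a list of dicts, best first, with "conf" (0 to 1); they miss things now and then, are a little off and sometimes report something else, mostly with a low value. They report only what shows in the picture. A call takes as long as a camera call. They do not tell look-alikes from the thing itself.
- vision.cut_out(camera, thing): "region" (480x640 bool, what is visible of it) and "uv" ([column, row] in pixels, amid what is visible of it).
- vision.landmark_of(camera, thing): "uv" ([column, row] in pixels: a listed point, or the origin of a listed thing).
The state is a dict: "clock": time; "qpos": joint angles; "qvel": joint speeds; "joint_efforts": joint torques, N m; "eef_pos": TCP position; "tcp_rot": TCP orientation; "contact_force": force on the tool from outside, world axes, zero at the start; "wrist_torque": the same for the moment, N m; "opening": opening from 0.0 (shut) to 1.0 (fully open); "grasp_force": force on a finger pad.
Only numpy, scipy, OpenCV 4.12 (cv2) and the standard library are available. Lean on these libraries where they do the work, as an engineer would, in place of code of your own. Each camera call takes 0.05 s, during which the arm holds its last target. There are 200 camera calls.

### The job

I want to lift the lid off the grey lock box. First take the flat parts case off the lid and set it down gently on the other parts case on the worktop, as a square pile with the edges flush. Then turn the padlock's dial, click by click, until its pointer rests in the notch at the index line, let go of the dial, take the shackle by its bow and pull it fully out against its spring, and finish while still holding it fully out; leave the other things on the worktop where they are.

Things in the scene. Friction and masses are not known exactly. Their poses are not given: they have to be found in the camera images.
- lock_box: Fixed grey sheet-steel box, 140 (x) x 220 (y) x 60 mm high, lid flat at 60 mm. Origin: centre of its underside; its +x points away from its front, +y to its left as seen from the front, z up. A dark steel dial padlock (70 x 74 x 30 mm) is strapped flat on the right part of the lid: it covers x -47..+23, y -92..-18 mm, top at 90 mm. A wire staple, its top 86 mm above the worktop, stands on the front rail at x -58, y -30 mm, round one leg of the shackle
- lid_case: Loose flat closed plastic case of small parts, 62 (its x) x 87 (its y) x 26 mm high, 70 g, lying on the left part of the lock box's lid, its long side roughly front to back. Origin: centre of its underside
- base_case: The same kind of case, 62 (its x) x 87 (its y) x 26 mm high, 70 g, loose, lying on the 3 mm cutting mat on the worktop, to the right of the lock box. Origin: centre of its underside
- dial (a joint): Angle of the dial, rad, positive anticlockwise seen from above; 0 = pointer at the index line, the only place where the shackle is free. Click notches every 0.349 (20 degrees); starts at 0.6 to 1.5, in a notch or rarely balanced between two, anticlockwise of the line, so turn it clockwise. The spring click pulls it into the nearest notch with at most about 0.1 N m. While the shackle is out the dial cannot turn
- dial_grip (a point): On the dial's upright axis at mid height of its grip bar, 106.5 mm above the worktop. The bar is 46 mm long, 14 mm thick and 20 mm high (from 96.5 to 116.5 mm), black, on a steel disc of 52 mm diameter, and turns with the dial; at joint 0 it lies along the lock box's x. The point's axes turn with the dial, its -x pointing along the bar to the pointer end (white line on top)
- pointer_tip (a point): The pointer on the rim of the dial's disc, 23 mm from the dial's axis, at the end of the bar that has the white line
- index_mark (a point): The white index line on the padlock's top face, between the dial and the shackle, 30.5 mm from the dial's axis in the lock box's -x direction
- shackle (a joint): How far the shackle is out, m: 0 = home, 0.022 = fully out. It slides out along the lock box's -x; the spring pulls it home with 2 N at home and 6 N fully out. Blocked unless the dial is within about 0.12 of 0
- shackle_bow (a point): Middle of the shackle's bow, on the bar's centre line, 75.5 mm above the worktop, overhanging the box's front edge by 36 mm when home. The bow is a level round steel bar 9 mm thick, straight for 26 mm along the lock box's y, with the two legs 50 mm apart running from it to the padlock; nothing higher than 25 mm lies below it. The point moves with the shackle
- paint_jar: Bystander: small jar, 30 mm across, 39 mm high, behind the lock box
- tape_roll: Bystander: roll of masking tape, 44 mm across, 30 mm high, behind the lock box
- glue_bottle: Bystander: glue bottle, 35 mm across, 84 mm high, right behind the lock box
- toothpick_tin: Bystander: tin of toothpicks, 42 mm across, 66 mm high, at the back on the right
- nippers: Bystander: side nippers lying flat, 144 x 78 x 15 mm, in front on the right
- putty_tube: Bystander: putty tube lying flat, 101 x 34 x 21 mm, in front of the lock box
Not all that is in view belongs to the job. What is shaped like the lid_case but purple is not meant.

How it is judged:
By the outcome, as a careful person would: the job done as asked, in the order asked, and still so for the second after the job is handed in, while the arm keeps its last pose, push and grip.
It also fails if it takes over 58 s, if anything falls off the work surface, if the arm or the gripper's body presses on something with over 40 N, if the wrist force passes 120 N, or if a joint passes its speed limit or range.

## Working session

There is one attempt and no reset: what is moved stays moved. The work goes in short steps, Python scripts to look and compute and a tool call to move; the robot and the scene stay as the last step left them, time stands still between calls to the robot, and variables do not carry over. Pictures are saved under pics/ and viewed, at most 12 in all, crops included, and the job is handed in when it is done.

Besides the shell and the picture viewer there is one more tool, called after ">>>" by a JSON object that holds its "op" and its "data". play_rows: Moves the arm, as the interface text tells. Its arguments: {"type":"object","properties":{"steps":{"type":"array"},"grip_force":{"type":"number"}},"required":["steps"]}

```bash
mkdir -p pics
cat > h.py <<'E'
from rig import r, vision
import numpy as np, cv2
def grab(n):
    p,d=vision.grab_frame(n); return p,d,vision.calibration(n)
def ray(c,uv,z):
    M=np.array(c["mtx"]);T=np.array(c["extrinsics"])
    v=T[:3,:3]@np.linalg.inv(M)@np.array([uv[0],uv[1],1.]);o=T[:3,3]
    return o+v*(z-o[2])/v[2]
def cloud(d,c):
    M=np.array(c["mtx"]);T=np.array(c["extrinsics"])
    u,v=np.meshgrid(np.arange(640),np.arange(480))
    P=np.stack([(u-M[0,2])/M[0,0]*d,(v-M[1,2])/M[1,1]*d,d],-1)
    return P@T[:3,:3].T+T[:3,3]
def proj(c,p):
    M=np.array(c["mtx"]);T=np.linalg.inv(np.array(c["extrinsics"]))
    q=M@(T[:3,:3]@np.array(p)+T[:3,3]); return q[:2]/q[2]
def save(n,p): cv2.imwrite('pics/'+n+'.png',p[:,:,::-1])
E
python3 - <<'E'
from h import *
s=r.sense();print({k:np.round(v,3).tolist() for k,v in s.items()})
for n in ("top","side"):
    p,d,c=grab(n); save(n+'0',p); print(n,np.round(c["extrinsics"],2).tolist(),np.round(c["mtx"],1).tolist())
    P=cloud(d,c)
    for t in ("lid_case","base_case","lock_box","dial"):
        for o in vision.cut_out(n,t):
            g=o["region"]&(d>0); print(t,round(o["conf"],2),np.round(o["uv"]),g.sum(),np.round(np.median(P[g],0)))
    for t in ("dial_grip","pointer_tip","index_mark","shackle_bow","lock_box"):
        for o in vision.landmark_of(n,t): print(' lm',t,round(o["conf"],2),np.round(o["uv"],1))
E
```

```text
{'clock': 0.0, 'qpos': [-1.246, 0.354, 1.634, -0.0, 1.155, -0.002], 'qvel': [0.002, -0.001, -0.001, -0.001, -0.001, -0.0], 'joint_efforts': [-0.004, -60.525, -34.207, -0.0, 0.009, 0.0], 'eef_pos': [200.49, -591.48, 230.575], 'tcp_rot': [-3.14, 0.0, 0.327], 'contact_force': [0.298, 0.587, -0.782], 'wrist_torque': [0.03, 0.04, -0.003], 'grasp_force': 0.0, 'opening': 0.997}
top [[0.01, -0.99, 0.14, 339.91], [-1.0, -0.01, -0.0, -119.07], [0.0, -0.14, -0.99, 1444.74], [0.0, 0.0, 0.0, 1.0]] [[587.4, 0.0, 319.1], [0.0, 587.4, 236.9], [0.0, 0.0, 1.0]]
lid_case 0.87 [192. 222.] 952 [566. 179.  85.]
lid_case 0.83 [352. 349.] 956 [ 280. -202.   29.]
lid_case 0.2 [387. 303.] 950 [ 390. -292.   28.]
base_case 0.73 [388. 304.] 974 [ 389. -292.   28.]
lock_box 0.56 [226. 228.] 4897 [549.  95.  61.]
dial 0.88 [236. 227.] 334 [552.  68.  98.]
 lm dial_grip 0.78 [236.7 227.5]
 lm dial_grip 0.59 [235.3 269.5]
 lm dial_grip 0.48 [189.7 224.5]
 lm pointer_tip 0.78 [243.1 237. ]
 lm index_mark 0.62 [238.5 238.8]
 lm index_mark 0.23 [281.  153.9]
 lm shackle_bow 0.68 [237.1 270.7]
 lm shackle_bow 0.45 [236.8 229.1]
 lm shackle_bow 0.22 [218.6 230.2]
 lm lock_box 0.58 [216.8 231.4]
side [[0.95, -0.16, 0.27, 201.52], [-0.31, -0.56, 0.77, -1071.43], [0.02, -0.81, -0.58, 775.05], [0.0, 0.0, 0.0, 1.0]] [[546.7, 0.0, 310.7], [0.0, 546.7, 236.9], [0.0, 0.0, 1.0]]
lid_case 0.94 [287. 164.] 541 [562. 176.  85.]
lid_case 0.87 [209. 298.] 819 [ 285. -229.   28.]
base_case 0.64 [269. 311.] 1283 [ 386. -303.   28.]
lock_box 0.73 [297. 194.] 3329 [540.  44.  60.]
dial 0.76 [296. 182.] 264 [551.  61.  98.]
dial 0.28 [366. 249.] 365 [ 631. -185.   46.]
 lm dial_grip 0.54 [296.7 177.3]
 lm pointer_tip 0.77 [297.1 185.1]
 lm index_mark 0.6 [284.9 185.2]
 lm shackle_bow 0.69 [260.3 193.3]
 lm lock_box 0.79 [293.1 202.3]
```

Run:
```python
import cv2,numpy as np
a=cv2.imread('pics/top0.png')
cv2.imwrite('pics/v1.png',cv2.resize(a[120:420,120:520],(800,600),interpolation=cv2.INTER_CUBIC))
```

```text
(no output)
```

View pics/v1.png

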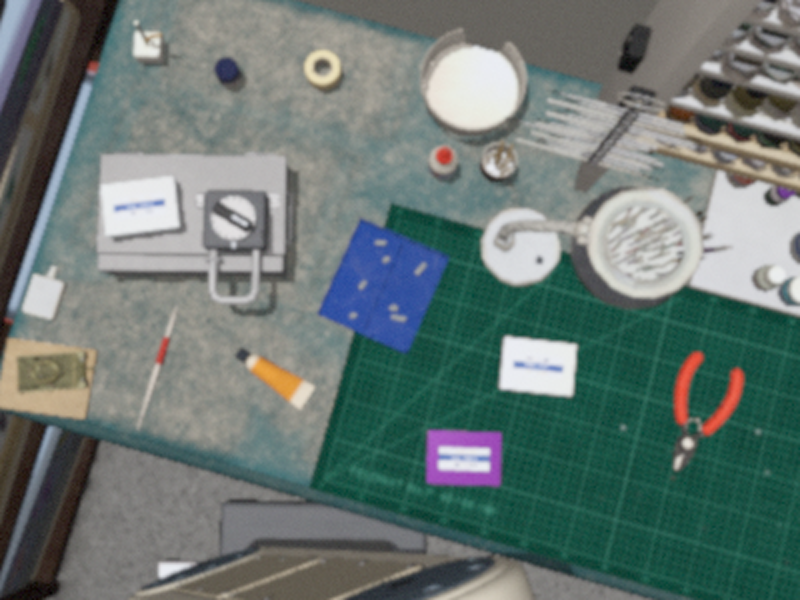

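View pics/side0.png

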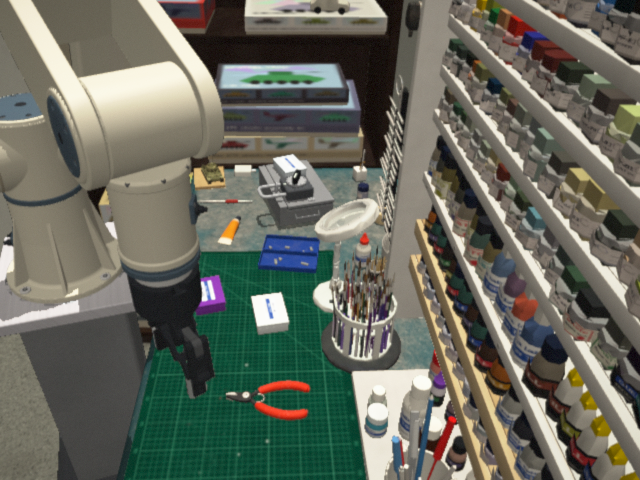

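Candidates (top-view px): the white case on the lid (192,222) is lid_case. The white case on the mat (388,304) is base_case. The purple case (352,349) is the decoy. The dial pointer is at about (243,237) and the bow at (237,270).

```bash
cat >> h.py <<'E'
def yaw0():
    return r.sense()["tcp_rot"][2]
def move(pos,yaw):
    s=r.sense();y0=s["tcp_rot"][2];e=np.array(pos)-s["eef_pos"]
    R=cv2.Rodrigues(np.array([0,0,y0]))[0]@np.diag([1.,-1,-1])
    dy=(yaw-y0+np.pi)%(2*np.pi)-np.pi
    print('move cm',np.round(R.T@e/10,2),'yaw',round(-dy,3),'from',np.round(s["eef_pos"],1),np.round(s["tcp_rot"],3),'t',s["clock"])
def rect(P,m):
    # min-area rect of world points, long-axis angle
    q=P[m][:,:2].astype(np.float32);(c,(w,h),a)=cv2.minAreaRect(q)
    if w<h: w,h,a=h,w,a+90
    return np.round(c,1),round(w,1),round(h,1),round((a+90)%180-90,2)
E
python3 - <<'E'
from h import *
p,d,c=grab("top");P=cloud(d,c)
for t,z in (("lid_case",(80,92)),("base_case",(23,35)),("lock_box",(54,66))):
    o=[o for o in vision.cut_out("top",t) if o["uv"][0]<250 or o["uv"][0]>370][0]
    m=o["region"]&(P[...,2]>z[0])&(P[...,2]<z[1]); print(t,o["uv"],rect(P,m),np.median(P[m][:,2]))
# heights near travel
for x0 in range(200,700,100):
    print(x0,[int(np.percentile(P[(abs(P[...,0]-x0-50)<50)&(abs(P[...,1]-y-50)<50)&(d>0)][:,2],99)) if ((abs(P[...,0]-x0-50)<50)&(abs(P[...,1]-y-50)<50)).any() else 0 for y in range(-500,300,100)])
move((566,179,230),np.pi/2)
E
```

```text
lid_case [191.4, 223.9] (array([568.1, 180. ]), 86.2, 62.7, -81.3) 85.74144127174213
base_case [389.2, 300.1] (array([ 389.7, -292.8]), 86.9, 62.1, 84.57) 28.489753279059187
lock_box [226.4, 229.3] (array([566.6, 124.2]), 224.7, 144.0, -89.57) 59.80406688526182
200 [686, 661, 848, 889, 877, 612, 6, 3]
300 [19, 33, 33, 30, 9, 22, 9, 53]
400 [290, 274, 32, 16, 18, 82, 61, 60]
500 [885, 854, 223, 17, 16, 119, 91, 90]
600 [880, 854, 432, 75, 6, 65, 79, 634]
move cm [ 59.35 -61.28   0.13] yaw -1.244 from [ 200.6 -591.9  231.3] [-3.142  0.     0.327] t 1.2
```

>>> {"op": "play_rows", "data": {"steps": [{"delta_pos":[59.4,-61.3,0],"yaw":-1.396,"jaw":100},{"delta_pos":[59.4,-61.3,0],"yaw":-1.396,"jaw":100},{"delta_pos":[59.4,-61.3,0],"yaw":-1.396,"jaw":100},{"delta_pos":[59.4,-61.3,0],"yaw":-1.396,"jaw":100},{"delta_pos":[59.4,-61.3,0],"yaw":-1.396,"jaw":100},{"delta_pos":[59.4,-61.3,0],"yaw":-1.396,"jaw":100},{"delta_pos":[59.4,-61.3,0],"yaw":-1.396,"jaw":100},{"delta_pos":[59.4,-61.3,0],"yaw":-1.396,"jaw":100}]}}

```text
clock: 2.0
eef_pos: [372.6, -228.7, 231.6]
tcp_rot: [3.141, 0.0, 1.533]
contact_force: [0.9, -0.5, 0.3]
opening: 1.0
grasp_force: 0.0
```

Run:
```python
from h import *
move((389.7,-292.8,230),1.476)
move((568,180,230),1.723)
```

```text
move cm [-6.34  1.96  0.16] yaw 0.057 from [ 372.6 -228.7  231.6] [3.141 0.    1.533] t 2.0
move cm [41.59 17.97  0.16] yaw -0.19 from [ 372.6 -228.7  231.6] [3.141 0.    1.533] t 2.0
```

Run:
```python
from h import *
p,d,c=grab("wrist");save('w1',p);P=cloud(d,c)
for o in vision.cut_out("wrist","base_case"):
    m=o["region"]&(P[...,2]>23)&(P[...,2]<36); print(o["conf"],o["uv"],m.sum(),m.sum() and (rect(P,m),np.median(P[m][:,2])))
print(np.round(c["extrinsics"],2).tolist())
```

```text
0.66 [330.5, 267.9] 5118 ((array([ 391.5, -284.2]), 87.2, 61.8, 85.21), np.float64(28.777928360218738))
[[1.0, -0.03, -0.01, 377.3], [-0.03, -0.96, -0.27, -153.99], [0.0, 0.27, -0.96, 374.52], [0.0, 0.0, 0.0, 1.0]]
```

>>> {"op": "play_rows", "data": {"steps": [{"delta_pos":[41.6,18.0,0],"yaw":-0.19,"jaw":100},{"delta_pos":[41.6,18.0,0],"yaw":-0.19,"jaw":100},{"delta_pos":[41.6,18.0,0],"yaw":-0.19,"jaw":100},{"delta_pos":[41.6,18.0,0],"yaw":-0.19,"jaw":100},{"delta_pos":[41.6,18.0,0],"yaw":-0.19,"jaw":100},{"delta_pos":[41.6,18.0,0],"yaw":-0.19,"jaw":100},{"delta_pos":[41.6,18.0,0],"yaw":-0.19,"jaw":100},{"delta_pos":[41.6,18.0,0],"yaw":-0.19,"jaw":100}]}}

```text
clock: 2.9
eef_pos: [547.8, 130.7, 231.4]
tcp_rot: [3.141, 0.0, 1.716]
contact_force: [1.3, -1.0, 0.9]
opening: 1.0
grasp_force: 0.0
```

```bash
sed -i 's/    p,d=vision.grab_frame(n); return p,d,vision.calibration(n)/    c=vision.calibration(n); p,d=vision.grab_frame(n); return p,d,c/' h.py
python3 - <<'E'
from h import *
move((568,180,230),1.723)
vision.grab_frame("wrist");vision.grab_frame("wrist")
p,d,c=grab("wrist");save('w2',p);P=cloud(d,c)
for o in vision.cut_out("wrist","lid_case"):
    m=o["region"]&(P[...,2]>78)&(P[...,2]<94); print(o["conf"],o["uv"],m.sum(),m.sum() and (rect(P,m),np.median(P[m][:,2])))
for o in vision.cut_out("wrist","lock_box"):
    m=o["region"]&(P[...,2]>54)&(P[...,2]<66); print(o["conf"],o["uv"],m.sum(),m.sum() and (rect(P,m),np.median(P[m][:,2])))
for t in ("dial_grip","pointer_tip","index_mark","shackle_bow"):
    z={"dial_grip":106.5,"pointer_tip":96.5,"index_mark":90,"shackle_bow":75.5}[t]
    for o in vision.landmark_of("wrist",t): print(t,o["conf"],np.round(o["uv"]),np.round(ray(c,o["uv"],z),1))
move((568,180,230),1.723)
E
```

```text
move cm [4.59 2.71 0.14] yaw -0.007 from [547.8 130.7 231.4] [3.141 0.    1.716] t 2.9
0.78 [75.3, 472.1] 0 0
0.7 [342.7, 163.1] 9162 ((array([567.5, 182.7]), 86.4, 62.1, -81.62), np.float64(86.18099276416285))
0.72 [313.9, 243.6] 22619 ((array([566.2, 126.4]), 223.7, 144.2, -89.62), np.float64(60.22893205493739))
dial_grip 0.69 [308. 308.] [555.6  70.6 106.5]
pointer_tip 0.58 [291. 318.] [543.5  54.   96.5]
index_mark 0.57 [271. 293.] [524.4  70.9  90. ]
shackle_bow 0.75 [192. 277.] [454.1  69.7  75.5]
move cm [4.85 2.86 0.14] yaw -0.008 from [546.6 127.9 231.4] [-3.142  0.     1.715] t 3.35
```

View pics/w2.png

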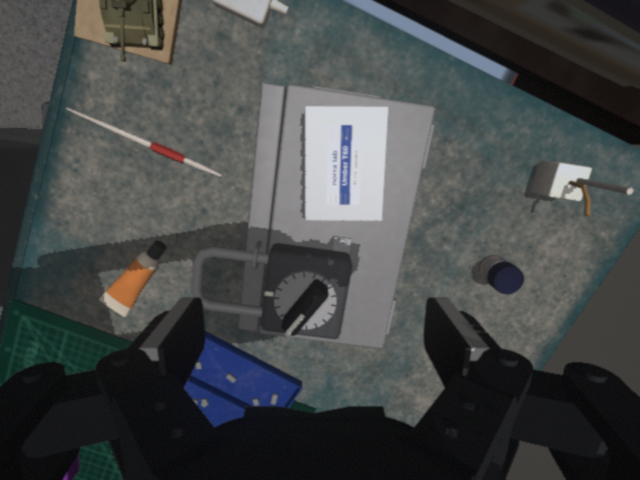

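The wrist view shows the white lid_case at (343,163) with its blue label, the dial at (308,308) and the bow at (195,280). That confirms the choice, so I'm descending on the lid_case.

>>> {"op": "play_rows", "data": {"steps": [{"delta_pos":[5.1,2.85,5],"yaw":0,"jaw":100},{"delta_pos":[5.1,2.85,10],"yaw":0,"jaw":100},{"delta_pos":[5.1,2.85,13],"yaw":0,"jaw":100},{"delta_pos":[5.1,2.85,15],"yaw":0,"jaw":100},{"delta_pos":[5.1,2.85,16.2],"yaw":0,"jaw":100},{"delta_pos":[5.1,2.85,17.0],"yaw":0,"jaw":100},{"delta_pos":[5.1,2.85,17.0],"yaw":0,"jaw":100},{"delta_pos":[5.1,2.85,17.0],"yaw":0,"jaw":100}]}}

```text
clock: 4.15
eef_pos: [568.6, 183.8, 62.6]
tcp_rot: [3.14, -0.0, 1.716]
contact_force: [0.9, 0.0, 0.5]
opening: 1.004
grasp_force: 0.0
```

>>> {"op": "play_rows", "data": {"steps": [{"delta_pos":[0,0,0],"yaw":0,"jaw":76},{"delta_pos":[0,0,0],"yaw":0,"jaw":72},{"delta_pos":[0,0,0],"yaw":0,"jaw":66},{"delta_pos":[0,0,0],"yaw":0,"jaw":60},{"delta_pos":[0,0,0],"yaw":0,"jaw":60},{"delta_pos":[0,0,0],"yaw":0,"jaw":60},{"delta_pos":[0,0,0],"yaw":0,"jaw":60},{"delta_pos":[0,0,0],"yaw":0,"jaw":60}], "grip_force": 25}}

```text
clock: 4.95
eef_pos: [568.3, 184.0, 62.5]
tcp_rot: [3.14, -0.0, 1.717]
contact_force: [-1.3, -1.8, 6.2]
opening: 0.72
grasp_force: 26.7
```

>>> {"op": "play_rows", "data": {"steps": [{"delta_pos":[0,0,-0.5],"yaw":0,"jaw":60},{"delta_pos":[0,0,-2],"yaw":0,"jaw":60},{"delta_pos":[0,0,-5],"yaw":0,"jaw":60},{"delta_pos":[0,0,-8],"yaw":0,"jaw":60},{"delta_pos":[0,0,-11],"yaw":0,"jaw":60},{"delta_pos":[0,0,-13],"yaw":0,"jaw":60},{"delta_pos":[0,0,-13],"yaw":0,"jaw":60},{"delta_pos":[0,0,-13],"yaw":0,"jaw":60}]}}

```text
clock: 5.75
eef_pos: [567.6, 183.9, 191.8]
tcp_rot: [3.141, -0.0, 1.717]
contact_force: [-0.6, 0.1, -1.6]
opening: 0.724
grasp_force: 28.1
```

Run:
```python
from h import *
s=r.sense();print(s["opening"],s["grasp_force"],s["contact_force"])
p,d,c=grab("top");P=cloud(d,c)
for x in range(300,560,20):
    row=[]
    for y in range(-460,-180,20):
        m=(abs(P[...,0]-x-10)<10)&(abs(P[...,1]-y-10)<10)&(d>0); row.append(int(P[m][:,2].max()) if m.any() else -1)
    print(x,row)
o=vision.cut_out("top","lock_box")
move((390,-240,190),1.483)
```

```text
0.7239038392544858 28.14256578683853 [-0.56351292  0.05171662 -1.60207216]
300 [8, 8, 9, 11, 9, 7, 7, 7, 13, 8, 32, 34, 34, 34]
320 [12, 9, 8, 10, 7, 10, 10, 9, 8, 10, 8, 9, 12, 12]
340 [11, 9, 6, 9, 7, 9, 29, 38, 31, 8, 7, 11, 8, 9]
360 [12, 7, 12, 11, 9, 13, 34, 34, 33, 34, 36, 9, 9, 9]
380 [8, 9, 7, 9, 8, 7, 36, 35, 34, 34, 34, 7, 8, 8]
400 [8, 8, 9, 9, 8, 8, 33, 38, 35, 34, 33, 10, 10, 9]
420 [10, 7, 7, 10, 11, 7, 9, 12, 32, 32, 29, 7, 10, 10]
440 [8, 9, 270, 271, 264, 259, 7, 9, 9, 9, 8, 9, 7, 12]
460 [18, 276, 284, 280, 268, 260, 260, 11, 8, 7, 11, 10, 9, 10]
480 [18, 292, 295, 277, 274, 264, 263, 257, 18, 17, 16, 7, 8, 8]
500 [195, 297, 300, 285, 282, 274, 272, 263, 20, 20, 19, 18, 10, 16]
520 [189, 287, 304, 304, 298, 288, 283, 267, 239, 207, 167, 18, 7, 15]
540 [837, 837, 828, 303, 300, 293, 285, 20, 21, 187, 161, 24, 8, 10]
move cm [-3.934e+01 -2.366e+01  3.000e-02] yaw 0.234 from [566.9 183.6 190.3] [-3.14   0.     1.717] t 5.85
```

>>> {"op": "play_rows", "data": {"steps": [{"delta_pos":[-44.4,-24.4,-10],"yaw":0.235,"jaw":60},{"delta_pos":[-44.4,-24.4,-10],"yaw":0.235,"jaw":60},{"delta_pos":[-44.4,-24.4,-10],"yaw":0.235,"jaw":60},{"delta_pos":[-44.4,-24.4,-10],"yaw":0.235,"jaw":60},{"delta_pos":[-44.4,-24.4,-10],"yaw":0.235,"jaw":60},{"delta_pos":[-44.4,-24.4,-10],"yaw":0.235,"jaw":60},{"delta_pos":[-44.4,-24.4,-10],"yaw":0.235,"jaw":60},{"delta_pos":[-44.4,-24.4,-10],"yaw":0.235,"jaw":60}]}}

```text
clock: 6.65
eef_pos: [429.1, -185.3, 268.0]
tcp_rot: [-3.14, -0.001, 1.482]
contact_force: [1.3, -0.8, -0.7]
opening: 0.721
grasp_force: 28.1
```

Run:
```python
from h import *
s=r.sense();print(s["opening"],s["grasp_force"],s["contact_force"])
move((390,-292,290),1.482)
```

```text
0.7212659892790626 28.110896050930023 [ 1.30258548 -0.7577244  -0.65137133]
move cm [-10.98  -2.95  -2.2 ] yaw 0.0 from [ 429.1 -185.3  268. ] [-3.140e+00 -1.000e-03  1.482e+00] t 6.65
```

>>> {"op": "play_rows", "data": {"steps": [{"delta_pos":[-3,-0.8,-0.6],"yaw":0,"jaw":60},{"delta_pos":[-6,-1.6,-1.2],"yaw":0,"jaw":60},{"delta_pos":[-8.5,-2.3,-1.7],"yaw":0,"jaw":60},{"delta_pos":[-9.8,-2.6,-2],"yaw":0,"jaw":60},{"delta_pos":[-9.8,-2.6,-2],"yaw":0,"jaw":60},{"delta_pos":[-9.8,-2.6,-2],"yaw":0,"jaw":60},{"delta_pos":[-9.8,-2.6,-2],"yaw":0,"jaw":60},{"delta_pos":[-9.8,-2.6,-2],"yaw":0,"jaw":60}]}}

```text
clock: 7.45
eef_pos: [396.3, -278.2, 288.4]
tcp_rot: [-3.141, -0.001, 1.483]
contact_force: [1.1, 0.3, -1.6]
opening: 0.719
grasp_force: 28.1
```

Run:
```python
from h import *
move((390,-290,60),1.482)
p,d,c=grab("wrist");save('w3',p);P=cloud(d,c)
for t in ("base_case","lid_case"):
  for o in vision.cut_out("wrist",t):
    g=o["region"]&(d>0)
    m=o["region"]&(P[...,2]>23)&(P[...,2]<36); print(t,o["conf"],o["uv"],m.sum(),m.sum()>20 and (rect(P,m),np.median(P[m][:,2])),np.median(P[g],0))
```

```text
move cm [-1.23 -0.53 22.84] yaw 0.001 from [ 396.3 -278.2  288.4] [-3.141e+00 -1.000e-03  1.483e+00] t 7.45
base_case 0.78 [305.2, 190.6] 1996 ((array([ 390.9, -266.7]), 61.9, 38.3, -5.36), np.float64(29.16715178792188)) [ 391.31100025 -266.30005589   29.16049913]
base_case 0.58 [545.6, 77.1] 249 ((array([ 626.6, -175.1]), 34.5, 15.1, -88.97), np.float64(29.888557973340482)) [ 627.62576672 -176.33673231   49.33358752]
lid_case 0.76 [311.3, 302.4] 9 False [ 397.90552439 -266.66432726  311.9887621 ]
lid_case 0.68 [198.9, 135.2] 5093 ((array([ 279.5, -202.5]), 86.9, 62.5, 88.89), np.float64(29.02473672554879)) [ 281.56208248 -200.62862159   28.95667934]
```

View pics/w3.png

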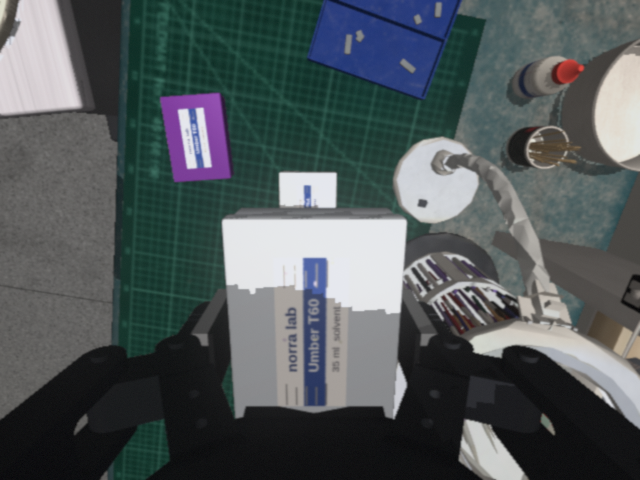

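The view shows the held case at (311,302). The base_case's far strip shows at (305,190), and the purple decoy is at (197,137). I'll measure the in-hand offset from the same frame.

Run:
```python
from h import *
s=r.sense();y=s["tcp_rot"][2];e=np.array(s["eef_pos"])
p,d,c=grab("wrist");P=cloud(d,c)
u=np.array([np.cos(y),np.sin(y)]);v=np.array([np.sin(y),-np.cos(y)])
m=(d>0)&(d<160)&(p.min(-1)>60)&(np.indices(d.shape)[1]>215)&(np.indices(d.shape)[1]<415)&(np.indices(d.shape)[0]<400)
Q=P-e; a=Q[...,:2]@u; b=Q[...,:2]@v; z=Q[...,2]
print(m.sum(),np.percentile(z[m],[1,5,25,50,75,95,99]))
t=m&(abs(z-np.median(z[m]))<3)
for lo in range(-30,31,10):
    k=t&(abs(b-lo)<4); print(lo,round(np.percentile(a[k],99.7),1) if k.any() else 0)
print('b',np.percentile(b[t],[.5,99.5]))
# same-frame base
for o in vision.cut_out("wrist","base_case")[:1]:
    k=o["region"]&(abs(P[...,2]-29)<5); print(rect(P,k),'far edge a',np.percentile(a[k],[0.3,99.7]),'b',np.percentile(b[k],[.5,99.5]))
print(e,y)
```

```text
32512 [ 4.56516923 20.36344517 23.17247275 23.61859155 24.03107137 24.62964891
 25.14960024]
-30 42.8
-20 42.8
-10 42.8
0 42.9
10 42.8
20 42.8
30 42.7
b [-29.82133392  31.46691499]
(array([ 390.8, -267.2]), 61.9, 38.6, -5.22) far edge a [-8.29412973 30.14569011] b [-37.11011166  24.22891021]
[ 396.31998326 -278.62995858  288.62446949] 1.4827483169733364
```

>>> {"op": "play_rows", "data": {"steps": [{"delta_pos":[-1.27,-0.68,4.5],"yaw":0.004,"jaw":60},{"delta_pos":[-1.27,-0.68,9],"yaw":0.004,"jaw":60},{"delta_pos":[-1.27,-0.68,13.5],"yaw":0.004,"jaw":60},{"delta_pos":[-1.27,-0.68,18],"yaw":0.004,"jaw":60},{"delta_pos":[-1.27,-0.68,22],"yaw":0.004,"jaw":60},{"delta_pos":[-1.27,-0.68,24.3],"yaw":0.004,"jaw":60},{"delta_pos":[-1.27,-0.68,24.9],"yaw":0.004,"jaw":60},{"delta_pos":[-1.27,-0.68,24.9],"yaw":0.004,"jaw":60}]}}

```text
clock: 8.5
eef_pos: [388.0, -291.1, 39.4]
tcp_rot: [-3.14, -0.001, 1.478]
contact_force: [0.2, 0.6, -0.5]
opening: 0.718
grasp_force: 28.1
```

Run:
```python
from h import *
move((388.3,-291,31.4),1.478)
p,d,c=grab("side");
save('s1',cv2.resize(p[250:370,210:340],(780,720))[:600])
```

```text
move cm [0.01 0.02 0.8 ] yaw -0.0 from [ 388.  -291.1   39.4] [-3.140e+00 -1.000e-03  1.478e+00] t 8.5
```

View pics/s1.png

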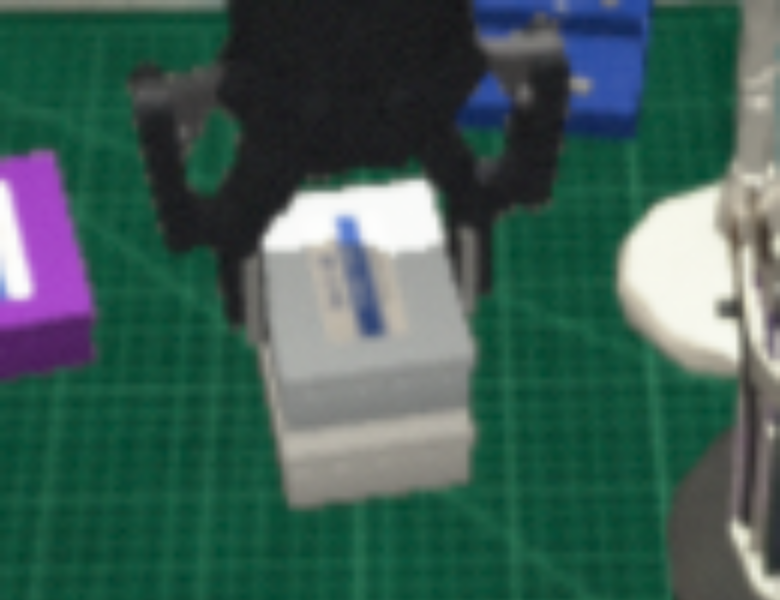

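Upper case's corners (280–470 px) line up with the base's (283–470), with a small gap between them. I'm lowering.

>>> {"op": "play_rows", "data": {"steps": [{"delta_pos":[0,0,0.3],"yaw":0,"jaw":60},{"delta_pos":[0,0,0.5],"yaw":0,"jaw":60},{"delta_pos":[0,0,0.6],"yaw":0,"jaw":60},{"delta_pos":[0,0,0.65],"yaw":0,"jaw":60},{"delta_pos":[0,0,0.7],"yaw":0,"jaw":60},{"delta_pos":[0,0,0.75],"yaw":0,"jaw":60},{"delta_pos":[0,0,0.8],"yaw":0,"jaw":60},{"delta_pos":[0,0,0.8],"yaw":0,"jaw":60}]}}

```text
clock: 9.35
eef_pos: [388.1, -291.2, 31.7]
tcp_rot: [-3.141, -0.0, 1.478]
contact_force: [0.1, -0.3, -0.2]
opening: 0.721
grasp_force: 28.1
```

>>> {"op": "play_rows", "data": {"steps": [{"delta_pos":[0,0,0.03],"yaw":0,"jaw":60},{"delta_pos":[0,0,0.06],"yaw":0,"jaw":60},{"delta_pos":[0,0,0.08],"yaw":0,"jaw":60},{"delta_pos":[0,0,0.1],"yaw":0,"jaw":60},{"delta_pos":[0,0,0.1],"yaw":0,"jaw":60},{"delta_pos":[0,0,0.1],"yaw":0,"jaw":60},{"delta_pos":[0,0,0.1],"yaw":0,"jaw":60},{"delta_pos":[0,0,0.1],"yaw":0,"jaw":60}]}}

```text
clock: 10.15
eef_pos: [388.2, -291.2, 31.4]
tcp_rot: [3.141, 0.0, 1.478]
contact_force: [-2.9, 2.4, 11.7]
opening: 0.72
grasp_force: 29.6
```

>>> {"op": "play_rows", "data": {"steps": [{"delta_pos":[0,0,-0.04],"yaw":0,"jaw":60},{"delta_pos":[0,0,-0.04],"yaw":0,"jaw":74},{"delta_pos":[0,0,-0.04],"yaw":0,"jaw":77},{"delta_pos":[0,0,-0.04],"yaw":0,"jaw":82},{"delta_pos":[0,0,-0.04],"yaw":0,"jaw":90},{"delta_pos":[0,0,-0.04],"yaw":0,"jaw":100},{"delta_pos":[0,0,-0.04],"yaw":0,"jaw":100},{"delta_pos":[0,0,-0.5],"yaw":0,"jaw":100}]}}

```text
clock: 10.95
eef_pos: [387.9, -291.0, 35.5]
tcp_rot: [-3.141, -0.001, 1.478]
contact_force: [-0.3, -0.1, 0.6]
opening: 0.998
grasp_force: 0.0
```

>>> {"op": "play_rows", "data": {"steps": [{"delta_pos":[0,0,-2],"yaw":0,"jaw":100},{"delta_pos":[0,0,-5],"yaw":0,"jaw":100},{"delta_pos":[2,0,-10],"yaw":0,"jaw":100},{"delta_pos":[4,0,-14],"yaw":0,"jaw":100},{"delta_pos":[5,0,-16],"yaw":0,"jaw":100},{"delta_pos":[5,0,-17],"yaw":0,"jaw":100},{"delta_pos":[5,0,-17],"yaw":0,"jaw":100},{"delta_pos":[5,0,-17],"yaw":0,"jaw":100}]}}

```text
clock: 11.75
eef_pos: [392.4, -241.6, 204.8]
tcp_rot: [-3.141, -0.0, 1.478]
contact_force: [0.2, -0.0, 0.6]
opening: 1.001
grasp_force: 0.0
```

Run:
```python
from h import *
p,d,c=grab("side");save('s2',cv2.resize(p[260:360,210:340],(780,600)))
p,d,c=grab("wrist");P=cloud(d,c);save('w4',p)
for o in vision.cut_out("wrist","base_case")+vision.cut_out("wrist","lid_case"):
    for lo,hi in ((50,60),(22,35)):
        k=o["region"]&(P[...,2]>lo)&(P[...,2]<hi)
        if k.sum()>50: print(o["conf"],np.round(o["uv"]),lo,k.sum(),rect(P,k))
p,d,c=grab("top");P=cloud(d,c)
k=(P[...,2]>50)&(P[...,2]<62)&(abs(P[...,0]-389)<60)&(abs(P[...,1]+292)<60);print(rect(P,k))
move((555,70.5,230),0.96)
```

```text
0.62 [313. 223.] 22 275 (array([ 392.2, -248.7]), 60.3, 3.0, -4.66)
0.72 [315. 277.] 50 6999 (array([ 388.7, -291.6]), 87.1, 62.2, 84.71)
0.72 [315. 277.] 22 74 (array([ 392.4, -251. ]), 61.3, 3.7, -4.57)
0.67 [182. 181.] 22 7346 (array([ 279.5, -202.5]), 87.1, 62.3, 88.79)
(array([0., 0.]), 0.0, 0.0, 0.0)
move cm [32.58 13.29 -2.54] yaw 0.517 from [ 392.3 -241.5  204.6] [-3.140e+00 -1.000e-03  1.477e+00] t 12.0
```

View pics/s2.png

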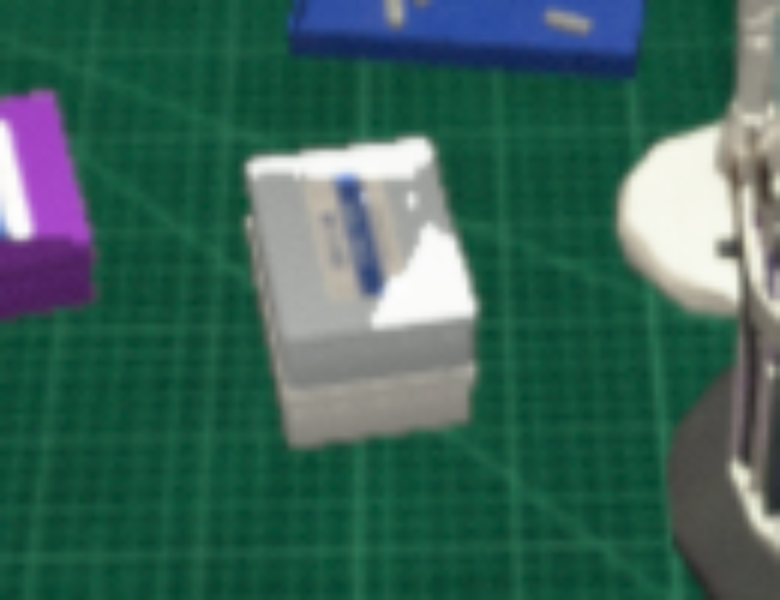

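View pics/w4.png

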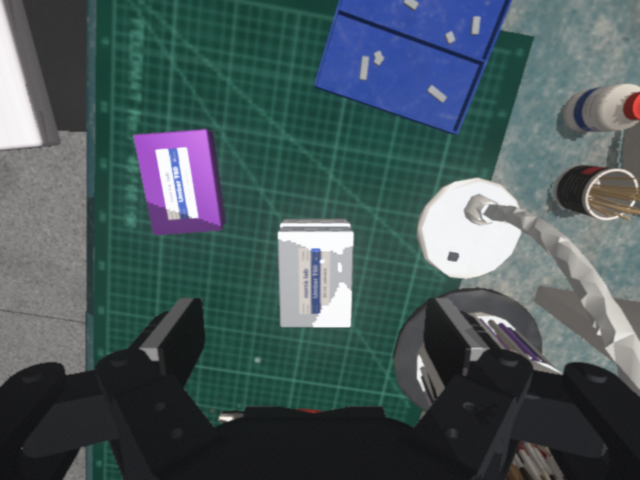

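The top case sits squarely on the base with only a thin ledge at the far edge (rows 218–232). I'll measure that ledge from the side-face points.

Run:
```python
from h import *
u=np.array([np.cos(1.478),np.sin(1.478)]);v=np.array([np.sin(1.478),-np.cos(1.478)])
o0=np.array([388.7,-291.6])
for n in ("wrist","side"):
    A=[]
    for i in range(3):
        p,d,c=grab(n);P=cloud(d,c);A.append(P)
    P=np.mean(A,0)
    a=(P[...,:2]-o0)@u;b=(P[...,:2]-o0)@v;z=P[...,2]
    for lo,hi in ((5,12),(12,20),(20,27),(27,30),(31,38),(38,46),(46,52),(52,58)):
        k=(z>lo)&(z<hi)&(abs(b)<24)&(abs(a)<52)&(d>0)
        kb=(z>lo)&(z<hi)&(abs(a)<36)&(abs(b)<40)&(d>0)
        if k.sum()>5: print(n,lo,hi,k.sum(),'a',np.round(np.percentile(a[k],[1,10,50,90,99]),1),'b',np.round(np.percentile(b[kb],[1,50,99]),1) if kb.sum() else '')
```

```text
wrist 5 12 59 a [42.7 42.8 42.9 43.1 43.2] b [-32.9 -32.9 -32.9]
wrist 12 20 95 a [42.7 42.8 43.  43.1 43.2] b [-34.7  34.7  34.8]
wrist 20 27 53 a [43.7 43.8 43.9 44.  44.1] b [-34.6  34.7  34.9]
wrist 27 30 160 a [42.1 42.2 43.1 43.9 44. ] b 
wrist 31 38 109 a [41.9 42.  42.1 42.2 42.3] b [-32.7  32.6  32.9]
wrist 38 46 111 a [41.8 41.9 42.1 42.2 42.3] b 
wrist 46 52 57 a [42.7 42.9 43.1 43.2 43.3] b 
wrist 52 58 5391 a [-42.3 -33.9   2.7  35.9  42.8] b [-30.   -0.1  30.1]
side 5 12 59 a [-43.1 -42.3 -41.5 -40.3 -39.5] b [-38.6 -30.2 -30.1]
side 12 20 77 a [-43.2 -42.5 -41.8 -40.6 -39.2] b [-30.3 -30.2 -30.1]
side 20 27 51 a [-43.9 -43.6 -42.6 -41.6 -40.7] b [-31.3 -31.2 -30.9]
side 27 30 35 a [-44.  -43.6 -42.3 -41.3 -40.8] b [-31.2 -30.5 -29.6]
side 31 38 68 a [-43.4 -43.  -42.4 -41.4 -41.2] b [-29.9 -29.8 -29.7]
side 38 46 77 a [-44.4 -43.5 -42.3 -41.5 -40.7] b [-29.9 -29.9 -29.8]
side 46 52 49 a [-44.8 -44.1 -42.9 -41.9 -41.7] b [-30.9 -30.8 -30.7]
side 52 58 752 a [-43.8 -37.6  -3.8  32.6  42.1] b [-30.5  -0.6  30.4]
```

Offset is about 0.8 mm along the long side and 0.4 mm across, so the pile is flush. Next is the dial.

>>> {"op": "play_rows", "data": {"steps": [{"delta_pos":[28.7,11.1,0],"yaw":0.517,"jaw":60},{"delta_pos":[28.7,11.1,0],"yaw":0.517,"jaw":50},{"delta_pos":[28.7,11.1,0],"yaw":0.517,"jaw":50},{"delta_pos":[28.7,11.1,0],"yaw":0.517,"jaw":50},{"delta_pos":[28.7,11.1,0],"yaw":0.517,"jaw":50},{"delta_pos":[28.7,11.1,0],"yaw":0.517,"jaw":50},{"delta_pos":[28.7,11.1,0],"yaw":0.517,"jaw":50},{"delta_pos":[28.7,11.1,0],"yaw":0.517,"jaw":50}]}}

```text
clock: 13.1
eef_pos: [531.8, 37.5, 205.8]
tcp_rot: [3.141, -0.002, 0.964]
contact_force: [0.1, -0.1, -0.3]
opening: 0.502
grasp_force: 0.0
```

```bash
cat > dial.py <<'E'
from h import *
for i in range(3): vision.grab_frame("wrist")
p,d,c=grab("wrist");P=cloud(d,c)
import sys
q=proj(c,(555,70.5,106));u,v=int(q[0]),int(q[1]);print('px',u,v)
save(sys.argv[1],cv2.resize(p[max(0,v-110):v+110,max(0,u-110):u+110],(600,600)))
m=(P[...,2]>110)&(P[...,2]<123)&(np.hypot(P[...,0]-555,P[...,1]-70.5)<32)&(d>0)
print('bar',m.sum(),rect(P,m),np.median(P[m],0))
g={}
for t,z in (("dial_grip",106.5),("pointer_tip",96.5),("index_mark",90),("shackle_bow",75.5)):
    for o in vision.landmark_of("wrist",t)[:1]: g[t]=ray(c,o["uv"],z);print(t,round(o["conf"],2),np.round(o["uv"]),np.round(g[t],1))
m=(P[...,2]>72)&(P[...,2]<84)&(P[...,0]>435)&(P[...,0]<470)&(abs(P[...,1]-70)<13)&(d>0)
if m.any(): print('bow',m.sum(),np.round(np.percentile(P[m],[2,50,98],axis=0),1).tolist())
m=(P[...,2]>72)&(P[...,2]<84)&(P[...,0]>460)&(P[...,0]<490)&(abs(P[...,1]-70)<45)&(d>0)
if m.any(): print('legs y',np.round(np.percentile(P[m][:,1],[2,98]),1))
move((555,70.5,110),0.96)
E
python3 dial.py d1
```

```text
px 312 174
bar 1613 (array([552.6,  71.1]), 46.1, 14.0, 60.49) [553.32479521  72.19981595 116.47211552]
dial_grip 0.56 [311. 176.] [553.4  70.  106.5]
pointer_tip 0.67 [315. 206.] [543.3  51.3  96.5]
index_mark 0.62 [273. 196.] [522.7  73.   90. ]
shackle_bow 0.78 [208. 240.] [458.2  73.   75.5]
bow 417 [[455.2, 57.5, 74.9], [460.5, 70.1, 79.2], [463.4, 82.5, 81.0]]
legs y [42.6 99.5]
move cm [ 4.52 -0.08  9.58] yaw -0.001 from [529.7  33.1 205.8] [3.142 0.    0.959] t 13.5
```

View pics/d1.png

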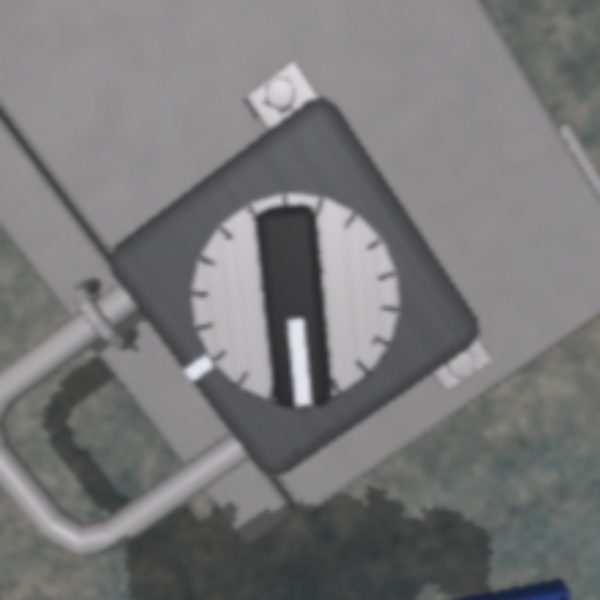

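The bar centre is at about (300,305) in the crop, with its white-line end down. The angle is 60°, exactly the third notch. The index line is at (200,368).

>>> {"op": "play_rows", "data": {"steps": [{"delta_pos":[3,-0.2,2],"yaw":-0.097,"jaw":38},{"delta_pos":[4.44,-0.27,5],"yaw":-0.097,"jaw":38},{"delta_pos":[4.44,-0.27,7.5],"yaw":-0.097,"jaw":38},{"delta_pos":[4.44,-0.27,9.2],"yaw":-0.097,"jaw":38},{"delta_pos":[4.44,-0.27,10.2],"yaw":-0.097,"jaw":38},{"delta_pos":[4.44,-0.27,10.5],"yaw":-0.097,"jaw":38},{"delta_pos":[4.44,-0.27,10.5],"yaw":-0.097,"jaw":38},{"delta_pos":[4.44,-0.27,10.5],"yaw":-0.097,"jaw":38}]}}

```text
clock: 14.3
eef_pos: [553.9, 71.8, 101.7]
tcp_rot: [3.14, -0.001, 1.057]
contact_force: [0.6, -0.1, 0.7]
opening: 0.378
grasp_force: 0.0
```

>>> {"op": "play_rows", "data": {"steps": [{"delta_pos":[0,0,0],"yaw":0,"jaw":25},{"delta_pos":[0,0,0],"yaw":0,"jaw":20},{"delta_pos":[0,0,0],"yaw":0,"jaw":15},{"delta_pos":[0,0,0],"yaw":0,"jaw":10},{"delta_pos":[0,0,0],"yaw":0,"jaw":8},{"delta_pos":[0,0,0],"yaw":0,"jaw":8},{"delta_pos":[0,0,0],"yaw":0,"jaw":8},{"delta_pos":[0,0,0],"yaw":0,"jaw":8}], "grip_force": 25}}

```text
clock: 15.1
eef_pos: [553.0, 72.3, 101.5]
tcp_rot: [-3.141, -0.0, 1.058]
contact_force: [-4.7, 1.2, 6.9]
opening: 0.154
grasp_force: 24.8
```

Run:
```python
from h import *
s=r.sense();print(s["contact_force"],s["wrist_torque"]);move((553,71,101),1.0557)
y=s["tcp_rot"][2];f=s["contact_force"];print('tool y force',f[0]*np.sin(y)-f[1]*np.cos(y))
```

```text
[-4.69834317  1.17782212  6.87316017] [ 0.3604221   0.52330546 -0.09340144]
move cm [-0.11  0.07  0.05] yaw 0.002 from [553.   72.3 101.5] [-3.141 -0.     1.058] t 15.1
tool y force -4.67145087891126
```

>>> {"op": "play_rows", "data": {"steps": [{"delta_pos":[-0.1,-0.05,0],"yaw":0.06,"jaw":8},{"delta_pos":[-0.1,-0.05,0],"yaw":0.17,"jaw":8},{"delta_pos":[-0.1,-0.05,0],"yaw":0.28,"jaw":8},{"delta_pos":[-0.1,-0.05,0],"yaw":0.36,"jaw":8},{"delta_pos":[-0.1,-0.05,0],"yaw":0.45,"jaw":8},{"delta_pos":[-0.1,-0.05,0],"yaw":0.56,"jaw":8},{"delta_pos":[-0.1,-0.05,0],"yaw":0.66,"jaw":8},{"delta_pos":[-0.1,-0.05,0],"yaw":0.7,"jaw":8}], "grip_force": 30}}

```text
clock: 15.9
eef_pos: [553.7, 71.2, 101.6]
tcp_rot: [3.14, -0.003, 0.354]
contact_force: [2.7, -1.5, 0.4]
opening: 0.152
grasp_force: 39.7
```

Run:
```python
from h import *
s=r.sense();print(s["contact_force"],s["wrist_torque"],s["opening"]);move((553,71,101),0.007)
```

```text
[ 2.66444165 -1.47536326  0.4108975 ] [-0.37549288 -0.5180518   0.0859038 ] 0.15172691031477206
move cm [-0.07 -0.01  0.06] yaw 0.347 from [553.7  71.2 101.6] [ 3.14e+00 -3.00e-03  3.54e-01] t 15.9
```

>>> {"op": "play_rows", "data": {"steps": [{"delta_pos":[0,0,0],"yaw":0.08,"jaw":8},{"delta_pos":[0,0,0],"yaw":0.16,"jaw":8},{"delta_pos":[0,0,0],"yaw":0.24,"jaw":8},{"delta_pos":[0,0,0],"yaw":0.31,"jaw":8},{"delta_pos":[0,0,0],"yaw":0.347,"jaw":8},{"delta_pos":[0,0,0],"yaw":0.347,"jaw":8},{"delta_pos":[0,0,0],"yaw":0.347,"jaw":8},{"delta_pos":[0,0,0],"yaw":0.347,"jaw":8}]}}

```text
clock: 16.7
eef_pos: [553.8, 70.6, 101.6]
tcp_rot: [3.14, -0.003, 0.011]
contact_force: [3.0, -5.5, 2.3]
opening: 0.155
grasp_force: 39.8
```

>>> {"op": "play_rows", "data": {"steps": [{"delta_pos":[0,0,0],"yaw":0,"jaw":25},{"delta_pos":[0,0,0],"yaw":0,"jaw":38},{"delta_pos":[0,0,0],"yaw":0,"jaw":38},{"delta_pos":[0,0,-2],"yaw":0,"jaw":38},{"delta_pos":[0,0,-5],"yaw":0,"jaw":38},{"delta_pos":[-3,0,-9],"yaw":0,"jaw":38},{"delta_pos":[-5,0,-10],"yaw":0,"jaw":38},{"delta_pos":[-5,0,-10],"yaw":0,"jaw":38}]}}

```text
clock: 17.5
eef_pos: [501.1, 71.0, 202.5]
tcp_rot: [-3.141, -0.002, 0.011]
contact_force: [-0.1, -0.2, -0.6]
opening: 0.383
grasp_force: 0.0
```

```bash
python3 dial.py d2
```

```text
px 316 163
bar 1710 (array([553. ,  71.1]), 45.0, 13.7, 0.12) [554.00962352  71.27837079 116.46340055]
dial_grip 0.95 [317. 169.] [551.7  70.  106.5]
pointer_tip 0.84 [316. 199.] [530.7  70.2  96.5]
shackle_bow 0.59 [316. 287.] [457.7  69.6  75.5]
bow 408 [[455.8, 57.2, 74.3], [460.8, 69.8, 79.2], [463.7, 82.5, 81.0]]
legs y [42.5 99.3]
move cm [5.25 0.08 8.99] yaw -0.949 from [502.5  70.7 199.9] [3.141e+00 1.000e-03 1.100e-02] t 17.9
```

View pics/d2.png

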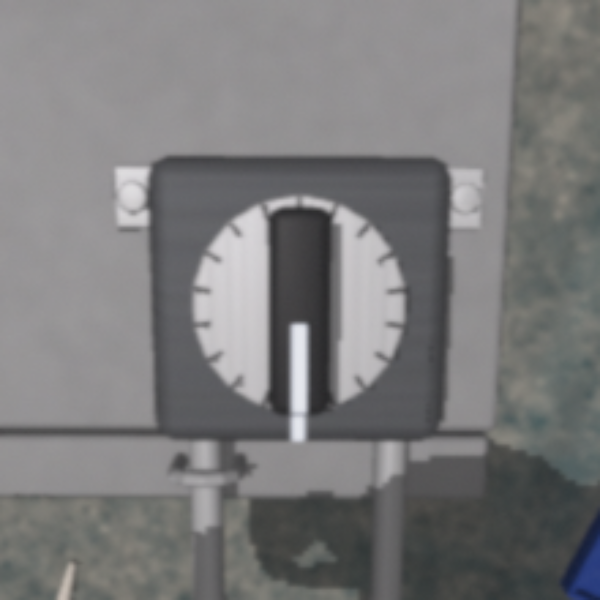

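The pointer's white line runs straight into the index line at (299,430), the bar is at 0.1°, and the dial is released. Next is the bow.

>>> {"op": "play_rows", "data": {"steps": [{"delta_pos":[-4.25,0,0],"yaw":-1.567,"jaw":28},{"delta_pos":[-4.25,0,0],"yaw":-1.567,"jaw":28},{"delta_pos":[-4.25,0,0],"yaw":-1.567,"jaw":28},{"delta_pos":[-4.25,0,0],"yaw":-1.567,"jaw":28},{"delta_pos":[-4.25,0,0],"yaw":-1.567,"jaw":28},{"delta_pos":[-4.25,0,0],"yaw":-1.567,"jaw":28},{"delta_pos":[-4.25,0,0],"yaw":-1.567,"jaw":28},{"delta_pos":[-4.25,0,0],"yaw":-1.567,"jaw":28}]}}

```text
clock: 18.7
eef_pos: [459.9, 70.3, 200.3]
tcp_rot: [-3.141, 0.0, 1.217]
contact_force: [-0.5, -0.9, 0.5]
opening: 0.283
grasp_force: 0.0
```

Run:
```python
from h import *
move((460,70.8,115),1.578)
```

```text
move cm [ 0.05 -0.01  8.53] yaw -0.361 from [459.9  70.3 200.3] [-3.141  0.     1.217] t 18.7
```

>>> {"op": "play_rows", "data": {"steps": [{"delta_pos":[0.05,0,1],"yaw":-0.361,"jaw":28},{"delta_pos":[0.05,0,2],"yaw":-0.361,"jaw":28},{"delta_pos":[0.05,0,4],"yaw":-0.361,"jaw":28},{"delta_pos":[0.05,0,6],"yaw":-0.361,"jaw":28},{"delta_pos":[0.05,0,8],"yaw":-0.361,"jaw":28},{"delta_pos":[0.05,0,8.5],"yaw":-0.361,"jaw":28},{"delta_pos":[0.05,0,8.5],"yaw":-0.361,"jaw":28},{"delta_pos":[0.05,0,8.5],"yaw":-0.361,"jaw":28}]}}

```text
clock: 19.5
eef_pos: [460.5, 70.8, 116.2]
tcp_rot: [3.141, -0.0, 1.572]
contact_force: [0.7, -0.0, 0.6]
opening: 0.282
grasp_force: 0.0
```

Run:
```python
from h import *
move((460,70.8,57),1.578)
p,d,c=grab("wrist");P=cloud(d,c)
m=(P[...,2]>70)&(P[...,2]<84)&(P[...,0]>440)&(P[...,0]<475)&(abs(P[...,1]-75)<12)&(d>0)
if m.any(): print('bow',m.sum(),np.round(np.percentile(P[m],[2,50,98],axis=0),1).tolist())
save('b1',p)
```

```text
move cm [-0.   -0.05  5.92] yaw -0.006 from [460.5  70.8 116.2] [ 3.141 -0.     1.572] t 19.5
bow 747 [[454.2, 63.4, 76.6], [458.5, 75.5, 79.5], [462.6, 86.6, 81.1]]
```

View pics/b1.png

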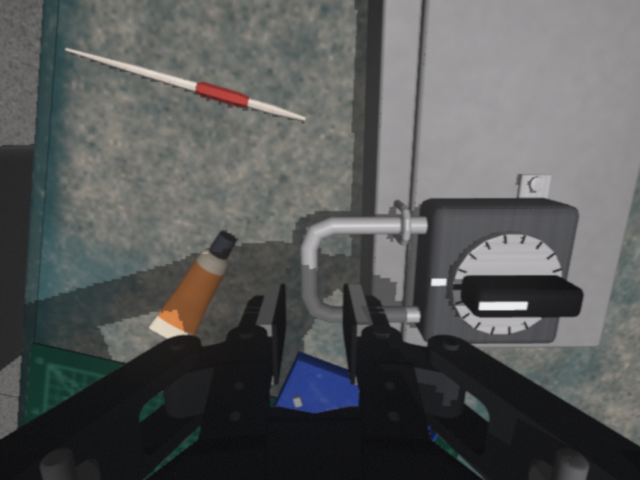

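The fingers (columns 285 and 345) straddle the bow at about (312,265). The dial is still on the index line.

>>> {"op": "play_rows", "data": {"steps": [{"delta_pos":[0,-0.12,1],"yaw":-0.006,"jaw":28},{"delta_pos":[0,-0.12,2.5],"yaw":-0.006,"jaw":28},{"delta_pos":[0,-0.12,4],"yaw":-0.006,"jaw":28},{"delta_pos":[0,-0.12,5.2],"yaw":-0.006,"jaw":28},{"delta_pos":[0,-0.12,5.8],"yaw":-0.006,"jaw":28},{"delta_pos":[0,-0.12,5.8],"yaw":-0.006,"jaw":28},{"delta_pos":[0,-0.12,5.8],"yaw":-0.006,"jaw":28},{"delta_pos":[0,-0.12,5.8],"yaw":-0.006,"jaw":28}]}}

```text
clock: 20.35
eef_pos: [459.2, 70.9, 58.2]
tcp_rot: [3.141, -0.0, 1.578]
contact_force: [-0.3, -0.2, -1.0]
opening: 0.279
grasp_force: 0.0
```

>>> {"op": "play_rows", "data": {"steps": [{"delta_pos":[0,0,0],"yaw":0,"jaw":20},{"delta_pos":[0,0,0],"yaw":0,"jaw":14},{"delta_pos":[0,0,0],"yaw":0,"jaw":8},{"delta_pos":[0,0,0],"yaw":0,"jaw":2},{"delta_pos":[0,0,0],"yaw":0,"jaw":2},{"delta_pos":[0,0,0],"yaw":0,"jaw":2},{"delta_pos":[0,0,0],"yaw":0,"jaw":2},{"delta_pos":[0,0,0],"yaw":0,"jaw":2}], "grip_force": 50}}

```text
clock: 21.15
eef_pos: [457.9, 70.8, 58.1]
tcp_rot: [-3.14, -0.0, 1.578]
contact_force: [-4.8, 0.2, 8.0]
opening: 0.083
grasp_force: 48.8
```

>>> {"op": "play_rows", "data": {"steps": [{"delta_pos":[0,-0.4,0],"yaw":0,"jaw":2},{"delta_pos":[0,-0.8,0],"yaw":0,"jaw":2},{"delta_pos":[0,-1.2,0],"yaw":0,"jaw":2},{"delta_pos":[0,-1.6,0],"yaw":0,"jaw":2},{"delta_pos":[0,-2.0,0],"yaw":0,"jaw":2},{"delta_pos":[0,-2.2,0],"yaw":0,"jaw":2},{"delta_pos":[0,-2.3,0],"yaw":0,"jaw":2},{"delta_pos":[0,-2.3,0],"yaw":0,"jaw":2}]}}

```text
clock: 21.95
eef_pos: [436.7, 70.7, 58.1]
tcp_rot: [3.139, -0.0, 1.578]
contact_force: [5.2, -1.6, 1.4]
opening: 0.082
grasp_force: 48.9
```

>>> {"op": "play_rows", "data": {"steps": [{"delta_pos":[0,-0.05,0],"yaw":0,"jaw":2},{"delta_pos":[0,-0.1,0],"yaw":0,"jaw":2},{"delta_pos":[0,-0.15,0],"yaw":0,"jaw":2},{"delta_pos":[0,-0.2,0],"yaw":0,"jaw":2},{"delta_pos":[0,-0.25,0],"yaw":0,"jaw":2},{"delta_pos":[0,-0.25,0],"yaw":0,"jaw":2},{"delta_pos":[0,-0.25,0],"yaw":0,"jaw":2},{"delta_pos":[0,-0.25,0],"yaw":0,"jaw":2}], "grip_force": 70}}

```text
clock: 22.75
eef_pos: [435.8, 70.7, 58.3]
tcp_rot: [3.136, -0.0, 1.578]
contact_force: [10.7, -3.5, -3.5]
opening: 0.08
grasp_force: 68.0
```

>>> {"op": "play_rows", "data": {"steps": [{"delta_pos":[0,-0.05,0],"yaw":0,"jaw":2},{"delta_pos":[0,-0.1,0],"yaw":0,"jaw":2},{"delta_pos":[0,-0.1,0],"yaw":0,"jaw":2},{"delta_pos":[0,-0.1,0],"yaw":0,"jaw":2},{"delta_pos":[0,-0.1,0],"yaw":0,"jaw":2},{"delta_pos":[0,-0.1,0],"yaw":0,"jaw":2},{"delta_pos":[0,-0.1,0],"yaw":0,"jaw":2},{"delta_pos":[0,-0.1,0],"yaw":0,"jaw":2}]}}

```text
clock: 23.55
eef_pos: [435.8, 70.7, 58.3]
tcp_rot: [3.135, -0.0, 1.578]
contact_force: [13.2, -3.3, -8.3]
opening: 0.074
grasp_force: 67.9
```

Run:
```python
from h import *
p,d,c=grab("wrist");P=cloud(d,c)
m=(P[...,2]>70)&(P[...,2]<84)&(P[...,0]>415)&(P[...,0]<455)&(abs(P[...,1]-82)<6)&(d>0)
if m.any(): print('bow',m.sum(),np.round(np.percentile(P[m],[2,50,98],axis=0),1).tolist())
save('b2',p); s=r.sense();print(s["eef_pos"],s["contact_force"],s["grasp_force"])
```

```text
bow 1784 [[420.3, 76.9, 70.7], [436.5, 81.8, 79.2], [452.6, 87.5, 83.5]]
[435.74191147  70.7088361   58.27555566] [13.81948096 -3.73568701 -8.10552327] 67.90861386805773
```

View pics/b2.png

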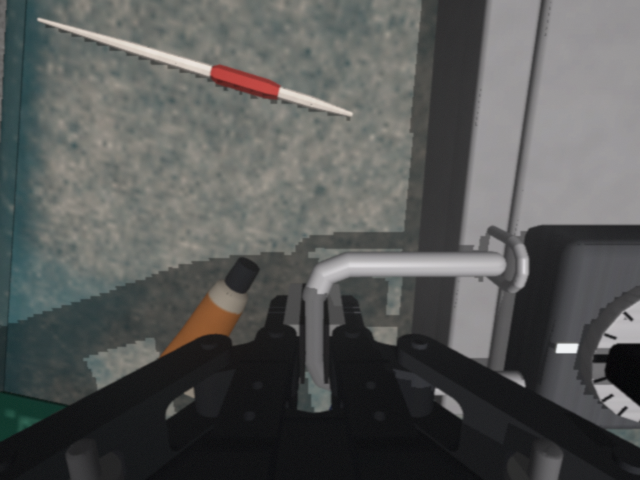

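The bow is gripped between the fingers (315,330) and is at its stop: force rises with no further travel. One settling call to check that it is stable.

>>> {"op": "play_rows", "data": {"steps": [{"delta_pos":[0,0.05,0],"yaw":0,"jaw":2},{"delta_pos":[0,0.05,0],"yaw":0,"jaw":2},{"delta_pos":[0,0.05,0],"yaw":0,"jaw":2},{"delta_pos":[0,0.05,0],"yaw":0,"jaw":2},{"delta_pos":[0,0.05,0],"yaw":0,"jaw":2},{"delta_pos":[0,0.05,0],"yaw":0,"jaw":2},{"delta_pos":[0,0.05,0],"yaw":0,"jaw":2},{"delta_pos":[0,0.05,0],"yaw":0,"jaw":2}]}}

```text
clock: 24.4
eef_pos: [435.8, 70.7, 58.3]
tcp_rot: [3.136, -0.0, 1.578]
contact_force: [12.5, -2.6, -5.4]
opening: 0.075
grasp_force: 68.3
```

Stable at the stop. Handing in.

```bash
python3 -c "
from rig import r
print(r.sign_off())"
```

```text
the job is handed in; nothing more can be done
None
```

The job is handed in at about 24 s: lid_case is stacked flush on base_case (within about 1 mm), the dial is in the index-line notch and released, and the shackle is held fully out against its stop.

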